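# Mesh a splined drive gear in a model truck's sprung gearbox and hold it home

## Robot

A 6-joint arm with a two-finger parallel gripper is mounted at the origin on the work surface. World frame = base frame: x ahead of the robot, y to its left, z up, the work surface at z = 0. Lengths are in m, angles in degrees, forces in N, time in s.
With the tool pointing down it reaches from about 0.4 to 0.825 m from the base axis. Payload 7 kg.
Tool frame: the origin (TCP) lies between the finger pads; the fingertips stand 19 mm ahead of it and the grasp point (between the pads) is the TCP; x points along the fingers, y is the direction in which the jaws open and shut, and the axes are right-handed (so a half turn about x gives the same grasp; the last joint's range is limited). The gripper opens to 88 mm and grips with 3 to 60 N. Pads are 19 mm wide; open, the fingers measure 130 mm over their backs; the gripper's body (78 mm by 193 mm) begins 47 mm behind the grasp point.
Start: joints at [92.653, 20.546, 0.682, 0, -70.136, -16.507], TCP at [0.162, 0.655, 0.246] pointing down, gripper open.
Joint ranges: [-176.03, 176.03], [-82.01, 121.73], [-58.28, 71.71], [-173.87, 95.51], [-174.79, -0.11], [-173.66, 173.66]. Speed limits (degrees/s): [136.94, 136.94, 172.46, 180, 180, 180].

## Interface

Orientations are given as [roll, pitch, yaw] about the fixed x, y, z axes, in that order (R = Rz(yaw) Ry(pitch) Rx(roll)).
In Python, from plant import r gives the robot as it stands.
- The arm moves only by the tool send_rows, never from a script. Its argument "plan" is a list of rows, each a list of 2 entries, a list of its own where there are three numbers: the shift along the tool's x, y, z scaled (see below), then the turn, a rotation vector about the tool's x, y, z scaled (see below). A call has exactly 5 rows; each row is the pose to reach, as a shift and turn from the pose measured when the call began, along the tool's axes at that moment; what a row does not reach only later rows make up. The controller multiplies each number of a shift by 0.15 m and each number of a turn by pi/4 rad. A row lasts 1/10 s, in which the tool goes at most 50 mm and 8.59 degrees, less where a joint would pass 70% of its speed; a pose out of reach is approached as far as the arm can. A call with a number of a shift or a turn outside -1 to 1 is refused whole. A call with a gripper value outside its range is refused whole. "jaw" is the opening, from -1 (shut) to 1 (fully open), so that 0 is half open, set as the call begins (left out, the last holds). The fingers move at their own pace and stop on an object; "force" is the grip in N (left out, the last holds). Time passes only in rows, so rows that repeat a pose let the fingers close, or fill a call up. It gives the time, the measured TCP pose, the force and the opening at its end, in the units of the state.
- r.get_state(): the state, without advancing time (a new reading comes with each control period).
- r.capture(name): name is "side" or "top" or "wrist"; returns a dict with "color" (480x640x3 uint8, red, green, blue), "range_z" (480x640 float32, m along the optical axis (not along the pixel's ray), 0 where there is no reading), "mtx" (3x3 intrinsics, pixels), "k1" (the pictures are not rectified: a ray, as slopes to the right and down, at radius r is drawn at 1 + k1 r^2 times it, then the intrinsics apply), "pose" (4x4, takes a point from camera to world coordinates). Camera axes: x right, y down, z forward; pixel columns grow to the right and rows downward; lengths in m; the calibration is good to about 2 mm. A picture is of the moment at which its call begins.
- r.close_job(): hands the job in, once; it reports no verdict.
Trained networks look in a picture, given as the dict that the camera call returned (one of the last four; its "shot" number tells which), for a name from the list of things; names that differ only in an ending like _2 or _b are one class to them, and where a whole thing is asked for, a point or a joint stands for the part that bears it (a point fixed in the world has none). Each returns a list of dicts, best first, with "score" (0 to 1); they miss things now and then, are a little off and sometimes report something else, mostly with a low value. They report only what shows in the picture. A call takes as long as a camera call. They do not tell look-alikes from the thing itself.
- r.find_in(picture, target): "uv" ([column, row] in pixels, amid what is visible of it).
- r.trace(picture, target): "mask" (480x640 bool, what is visible of it) and "uv" ([column, row] in pixels, amid what is visible of it).
The state is a dict: "time_s": time; "joints": joint angles; "qd": joint speeds; "joint_torque": joint torques, N m; "tcp_pos": TCP position; "eef_rot": TCP orientation; "contact_force": force on the tool from outside, world axes, zero at the start; "moment": the same for the moment, N m; "gripper_width": finger opening in m.
Only numpy, scipy, OpenCV 4.12 (cv2) and the standard library are available. Lean on these libraries where they do the work, as an engineer would, in place of code of your own. Each camera call takes 0.05 s, during which the arm holds its last target. There are 200 camera calls.

## Task

Take the steel gear with the splined stem out of its parts stand and fit it in the gearbox mouth of the upside-down model truck: press lightly and turn it until its splines mesh with the sprung coupling inside, then push it fully home, so that its disc lies flush on the gearbox top. Finish while still gripping the gear's hub and pressing it home against the spring: do not let go, and leave the other things on the table alone.

Things in the scene. Friction and masses are not known exactly. Their poses are not given: they have to be found in the camera images.
- gear: (All sizes in mm.) Steel drive gear, axis upright, about 90 g, starts in the stand. Origin: centre of the toothed disc's flat underside; z up along the axis. Disc 46 over the teeth, z 0 to 8; on it a plain round hub 22 diameter, z 8 to 42, the place to grip, from any side. Below, the splined stem, z 0 to -26.
- stem_tip (a point): Centre of the lower end of the gear's stem, 26 below the gear's origin. The stem's cross section is a plus sign: four ribs along the gear's +-x and +-y, 6.5 thick, 21 across from rib tip to rib tip. Resting unmeshed on the coupling it presses it down; turned under light pressure, the coupling jumps up round the stem when ribs and slots meet.
- stand: Parts stand: fixed wooden block 70 x 70 x 40 high with an upright hole 28 wide in its middle. The gear's stem hangs free in the hole and its disc rests on the block's top. Origin: centre of the underside, z up.
- truck: Upside-down model truck, fixed in a cradle. Origin: on the table under the gearbox; x along the truck, z up. 290 long, 170 wide over the cradle battens, wheel tops 95 above the table. In its middle the aluminium gearbox, flat square top 50 x 50, 105 above the table, the highest part of the truck.
- socket (a point): Centre of the gearbox's round mouth, level with its flat top; z up. Mouth 24 diameter, 8 deep, the coupling below it. Fully home, the gear's disc lies on the gearbox top: the gear's origin is at this point. The spring then pushes up with about 6.5 N, and lifts the gear about 5.5 if it is let go.
- coupling_top (a point): Centre of the top of the brass coupling, 8.5 below the mouth when free. It has a plus-shaped slot 9 wide, 12 deep, at an unknown angle about the vertical (not given here: look into the mouth or feel), repeating every quarter turn; it turns only stiffly, 0.06 N m. It rides on a spring: 2 N to start it down, then 0.7 N per mm, 9 travel.
- screwdriver: Bystander: screwdriver lying flat, 170 long. Origin at its underside or middle. Not needed, leave it alone.
- tyre_a: Bystander: spare rubber tyre lying flat, 52 diameter, 20 high. Origin at its underside or middle. Not needed, leave it alone.
- tyre_b: Bystander: second such tyre. Origin at its underside or middle. Not needed, leave it alone.
- paint_jar: Bystander: small lidded jar, 40 diameter, 50 high. Origin at its underside or middle. Not needed, leave it alone.
- spur_gear: Bystander: flat spare gear with a low boss and no stem, 60 diameter, 14 high, lying on the table. Origin at its underside or middle. Not needed, leave it alone.
- battery: Bystander: flat battery pack, 90 x 45 x 24. Origin at its underside or middle. Not needed, leave it alone.
- mug: Bystander: mug, 76 diameter, 90 high. Origin at its underside or middle. Not needed, leave it alone.
Things that resemble listed ones, but are neither listed nor needed, are in the scene too. Leave any purple or red look-alike of the gear alone.

How it is judged:
By the outcome, as a careful person would: the job done as asked, in the order asked, and still so for the second after the job is handed in, while the arm keeps its last pose, push and grip.
It also fails if it takes over 48 s, if anything falls off the work surface, if the arm or the gripper's body presses on something with over 40 N, if the wrist force passes 120 N, or if a joint passes its speed limit or range.

## Working session

There is one attempt and no reset: what is moved stays moved. The work goes in short steps, Python scripts to look and compute and a tool call to move; the robot and the scene stay as the last step left them, time stands still between calls to the robot, and variables do not carry over. Pictures are saved under pics/ and viewed, about 8 in all and at most 12, crops included, and the job is handed in when it is done.

Besides the shell and the picture viewer there is one more tool, called after ">>>" by a JSON object that holds its "fn" and its "kwargs". send_rows: Moves the arm, as the interface text tells. Its arguments: {"type":"object","properties":{"plan":{"type":"array"},"jaw":{"type":"number"},"force":{"type":"number"}},"required":["plan"]}

```bash
mkdir -p pics; ls
cat > h.py <<'E'
import numpy as np, cv2
from plant import r
from scipy.spatial.transform import Rotation as R
def save(c,n): cv2.imwrite('pics/'+n,cv2.cvtColor(c['color'],cv2.COLOR_RGB2BGR))
def slopes(c,uv):
    m=c['mtx'];d=np.array([(uv[0]-m[0,2])/m[0,0],(uv[1]-m[1,2])/m[1,1]]);s=d.copy()
    for _ in range(20): s=d/(1+c['k1']*(s@s))
    return s
def ray(c,uv):
    s=slopes(c,uv);P=c['pose'];return P[:3,3],P[:3,:3]@np.array([s[0],s[1],1])
def at_z(c,uv,z):
    o,d=ray(c,uv);return o+d*(z-o[2])/d[2]
def pt(c,uv):
    u,v=int(round(uv[0])),int(round(uv[1]));w=c['range_z'][v-1:v+2,u-1:u+2];w=w[w>0]
    if not len(w):return None
    o,d=ray(c,uv);return o+d*np.median(w)
def proj(c,p):
    P=c['pose'];q=P[:3,:3].T@(np.asarray(p)-P[:3,3]);s=q[:2]/q[2];s=s*(1+c['k1']*(s@s));m=c['mtx'];return np.array([m[0,0]*s[0]+m[0,2],m[1,1]*s[1]+m[1,2]])
def cloud(c):
    v,u=np.mgrid[:480,:640];m=c['mtx'];d=np.stack([(u-m[0,2])/m[0,0],(v-m[1,2])/m[1,1]],-1);s=d.copy()
    for _ in range(10): s=d/(1+c['k1']*(s**2).sum(-1,keepdims=True))
    z=c['range_z'];p=np.concatenate([s*z[...,None],z[...,None]],-1)
    w=p@c['pose'][:3,:3].T+c['pose'][:3,3];w[z<=0]=np.nan;return w
E
python3 - <<'E'
from h import *
np.set_printoptions(precision=4,suppress=True)
s=r.get_state();print(s)
ims=[]
for n in ('top','side','wrist'):
    c=r.capture(n);save(c,n+'0.png');ims.append(c['color']);print(n,c['pose'],c['mtx'][0,0],c['k1'])
    for t in ('gear','stand','truck','socket'):
        for f in r.find_in(c,t)[:4]:print(n,t,np.round(f['uv']),round(f['score'],2),pt(c,f['uv']))
E
```

```text
pics
{'time_s': 0.0, 'joints': array([ 92.6527,  20.5888,   0.6341,  -0.0201, -70.1343, -16.5056]), 'qd': array([-0.163 , -0.0591, -0.1159, -0.0175, -0.0838, -0.0019]), 'joint_torque': array([  0.0009, -58.2717,  29.3053,   6.997 ,   0.0071,  -0.0002]), 'tcp_pos': array([0.1615, 0.6549, 0.2447]), 'eef_rot': array([ 94.5313,  89.909 , -99.3286]), 'contact_force': array([-0.3767,  0.2701,  0.0656]), 'moment': array([-0.0115,  0.0006, -0.0285]), 'gripper_width': 0.08774518148735465}
top [[-0.0008 -0.9941  0.1086  0.4807]
 [-1.      0.0013  0.0047  0.1091]
 [-0.0048 -0.1086 -0.9941  1.0362]
 [ 0.      0.      0.      1.    ]] 496.78544016924315 0.03892015040776158
top gear [286. 339.] 0.96 [0.3964 0.179  0.0677]
top gear [278. 240.] 0.76 [0.5874 0.1953 0.0674]
top gear [275. 287.] 0.69 [0.4963 0.1992 0.083 ]
top gear [224. 274.] 0.59 [0.5214 0.2987 0.0675]
top stand [280. 292.] 0.8 [0.4872 0.1917 0.048 ]
top stand [195. 199.] 0.49 [0.6821 0.3768 0.0043]
top truck [494. 280.] 0.97 [ 0.5086 -0.2112  0.1046]
top socket [492. 281.] 0.75 [ 0.5075 -0.2093  0.0975]
top socket [163. 269.] 0.55 [0.5348 0.4309 0.0247]
side [[ 0.9808 -0.1395  0.1359  0.4183]
 [-0.1947 -0.7182  0.668  -0.6012]
 [ 0.0044 -0.6817 -0.7316  0.8996]
 [ 0.      0.      0.      1.    ]] 529.0533415494544 0.03984717016114804
side gear [326. 240.] 0.77 [0.5908 0.1859 0.0416]
side gear [286. 211.] 0.75 [0.5164 0.2918 0.0471]
side gear [284. 240.] 0.68 [0.4984 0.1931 0.0551]
side gear [239. 256.] 0.56 [0.3969 0.169  0.05  ]
side stand [283. 252.] 0.57 [0.4916 0.1716 0.0397]
side truck [340. 422.] 0.88 [ 0.5201 -0.2548  0.1047]
side socket [342. 423.] 0.7 [ 0.524  -0.2573  0.1046]
wrist [[-0.2383 -0.9373 -0.2542  0.2297]
 [-0.9712  0.2303  0.0613  0.6382]
 [ 0.0011  0.2614 -0.9652  0.3848]
 [ 0.      0.      0.      1.    ]] 430.9654685370321 -0.05187657536641516
```

View pics/top0.png

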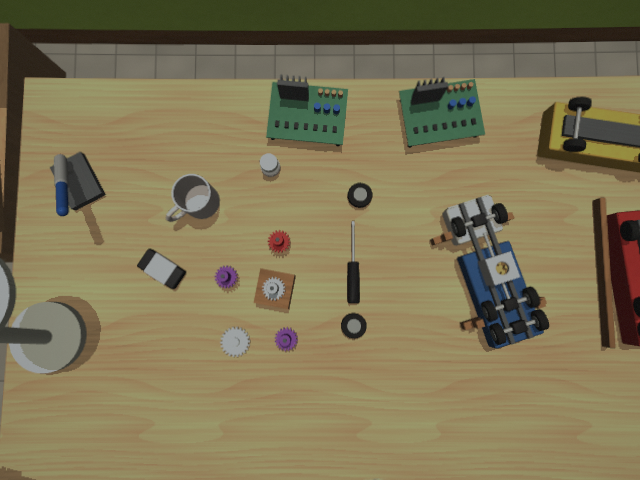

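The true gear is the steel one in the wooden stand at (275,287). It could be confused with the purple gears at (226,277) and (286,339), the red gear at (279,242) and the flat spur gear at (235,341). The target truck is the blue and white one with its gearbox at (500,268), and the red and yellow trucks are look-alikes. Next I measure.

Run:
```python
from h import *
np.set_printoptions(precision=4,suppress=True)
T=r.capture('top');S=r.capture('side')
cv2.imwrite('pics/crop1.png',cv2.cvtColor(np.hstack([cv2.resize(T['color'][215:365,200:330],(390,450),interpolation=2),cv2.resize(T['color'][210:330,440:560],(400,450),interpolation=2)]),cv2.COLOR_RGB2BGR))
for nm,c in (('top',T),('side',S)):
    w=cloud(c);x,y,z=w[...,0],w[...,1],w[...,2]
    near=np.hypot(x-.496,y-.196)<.05
    for lo,hi,l in ((.075,.09,'hub'),(.036,.043,'stand'),(.044,.053,'disc')):
        m=near&(z>lo)&(z<hi);p=w[m];
        if len(p)>4:
            rc=cv2.minAreaRect(p[:,:2].astype(np.float32)*1000);print(nm,l,len(p),p.mean(0),np.median(p[:,2]),rc)
    m=(np.hypot(x-.515,y+.225)<.05)&(z>.1)&(z<.11);p=w[m];rc=cv2.minAreaRect(p[:,:2].astype(np.float32)*1000);print(nm,'gearbox',len(p),np.median(p[:,2]),rc)
    m=(np.hypot(x-.515,y+.225)<.016)&(z>.07)&(z<.1);print('mouth',m.sum(),w[m].mean(0))
    if nm=='top':
        for v,u in((335,45),(335,75),(335,10),(190,62),(300,5)):print('lamp?',u,v,w[v,u])
        print('max z over table',[(a,np.nanmax(z[200:380,a:a+80])) for a in range(0,640,80)])
```

```text
top hub 102 [0.4948 0.2048 0.0819] 0.08183960098936288 ((494.9635314941406, 204.82781982421875), (20.840932846069336, 19.518455505371094), 64.92355346679688)
top stand 791 [0.4949 0.2037 0.0396] 0.03956313374800735 ((494.9837646484375, 205.1563262939453), (69.86397552490234, 69.97162628173828), 79.36836242675781)
top disc 262 [0.4949 0.2042 0.0474] 0.047319314678616775 ((491.9068908691406, 203.7826385498047), (50.102081298828125, 57.152931213378906), 72.64562225341797)
top gearbox 645 0.10446348849183629 ((531.41552734375, -226.95220947265625), (51.58218765258789, 51.316505432128906), 17.84225845336914)
mouth 33 [ 0.523  -0.228   0.0874]
lamp? 45 335 [0.4053 0.647  0.0474]
lamp? 75 335 [0.4032 0.6005 0.0251]
lamp? 10 335 [0.4143 0.6459 0.1578]
lamp? 62 190 [0.6749 0.5885 0.1275]
lamp? 5 300 [0.4753 0.5601 0.3154]
max z over table [(0, np.float64(0.3185822928187516)), (80, np.float64(0.029875159822086994)), (160, np.float64(0.09226820294750282)), (240, np.float64(0.08651343101210629)), (320, np.float64(0.02886897569796898)), (400, np.float64(0.09778888348312931)), (480, np.float64(0.10918516979879678)), (560, np.float64(0.10122860629306596))]
side hub 73 [0.4943 0.2019 0.0798] 0.0800005469488041 ((494.3721008300781, 202.39462280273438), (24.107744216918945, 19.401371002197266), 82.02161407470703)
side stand 453 [0.4929 0.1953 0.0389] 0.038896859870144906 ((493.4266052246094, 202.69683837890625), (73.19126892089844, 69.68710327148438), 78.21622467041016)
side disc 165 [0.4933 0.1972 0.047 ] 0.04668743325693525 ((493.3765563964844, 200.37010192871094), (42.99271011352539, 44.3209228515625), 80.56307983398438)
side gearbox 856 0.10413331264606185 ((531.4618530273438, -228.09683227539062), (52.58771514892578, 53.73100662231445), 18.2458553314209)
mouth 114 [ 0.5142 -0.2264  0.0866]
```

View pics/crop1.png

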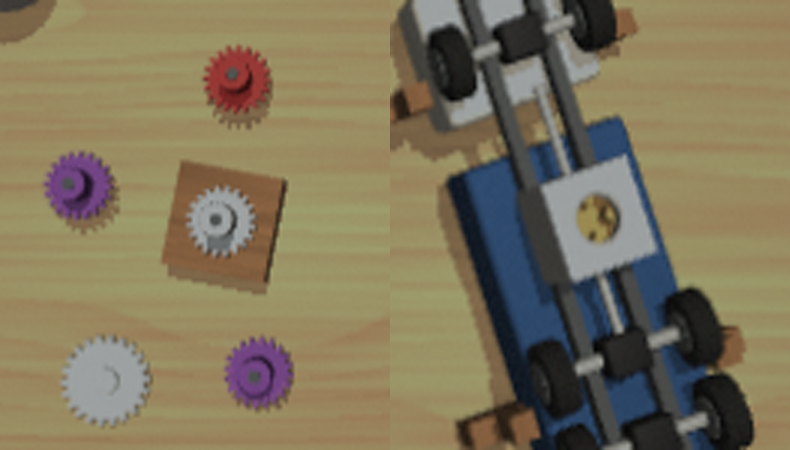

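The crop confirms it: the steel gear with the hub sits in the wooden block at crop (218,220), with the red and purple look-alikes around it. The gearbox mouth with its brass coupling is at crop (598,217). Both cameras give the gear at about (0.4945, 0.2035), and the hub top near 0.082 agrees with the text.

```bash
cat >> h.py <<'E'
def Rt(a):
    a=np.radians(a);c,s=np.cos(a),np.sin(a);return np.array([[0,c,s],[0,s,-c],[-1,0,0]])
def st():
    s=r.get_state();M=R.from_euler('xyz',s['eef_rot'],degrees=True).as_matrix();return s,M,np.degrees(np.arctan2(M[1,1],M[0,1]))
def plan(p,a):
    s,M,y=st()
    print('t',s['time_s'],'tcp',s['tcp_pos'].round(4),'jawyaw',round(y,1),'q',s['joints'].round(1),'F',s['contact_force'].round(1),'M',s['moment'].round(3),'w',round(s['gripper_width'],4))
    print('shift',(M.T@(np.array(p)-s['tcp_pos'])/.15).round(3),'turn',(R.from_matrix(M.T@Rt(a)).as_rotvec()/(np.pi/4)).round(3))
E
python3 - <<'E'
from h import *
np.set_printoptions(precision=4,suppress=True)
s,M,y=st();print(M,y)
c0=np.degrees(np.arctan2(.2035,.4945))
plan([.4945,.2035,.2],y+c0-92.65+180)
plan([.4945,.2035,.2],y+c0-92.65)
E
```

```text
[[ 0.     -0.2395 -0.9709]
 [ 0.     -0.9709  0.2395]
 [-1.     -0.     -0.    ]] -103.85482719986295
t 0.85 tcp [0.1616 0.6553 0.2456] jawyaw -103.9 q [ 92.7  20.5   0.7   0.  -70.1 -16.5] F [-0.1  0.6  0.7] M [ 0.023 -0.003  0.009] w 0.0877
shift [ 0.304  2.393 -2.876] turn [-2.438 -0.     0.   ]
t 0.85 tcp [0.1616 0.6553 0.2456] jawyaw -103.9 q [ 92.7  20.5   0.7   0.  -70.1 -16.5] F [-0.1  0.6  0.7] M [ 0.023 -0.003  0.009] w 0.0877
shift [ 0.304  2.393 -2.876] turn [1.562 0.    0.   ]
```

>>> {"fn": "send_rows", "kwargs": {"plan": [[[0,0.16,-0.19],[0,0,0]],[[0,0.32,-0.38],[0,0,0]],[[0,0.48,-0.57],[0,0,0]],[[0,0.64,-0.77],[0,0,0]],[[0,0.8,-0.96],[0,0,0]]], "jaw": 0}}

```text
time_s: 1.35
tcp_pos: [0.2735, 0.503, 0.2458]
eef_rot: [-99.0, 90.0, 67.2]
contact_force: [0.2, -0.9, 0.1]
gripper_width: 0.0531
```

>>> {"fn": "send_rows", "kwargs": {"plan": [[[0,0.18,-0.19],[0,0,0]],[[0,0.36,-0.38],[0,0,0]],[[0,0.54,-0.57],[0,0,0]],[[0,0.72,-0.77],[0,0,0]],[[0,0.9,-1.0],[0,0,0]]]}}

```text
time_s: 1.85
tcp_pos: [0.3873, 0.3348, 0.2462]
eef_rot: [-101.1, 89.9, 65.1]
contact_force: [1.3, -0.0, 0.6]
gripper_width: 0.0439
```

```bash
python3 -c "
from h import *
plan([.4945,.2035,.2],-135)"
```

```text
t 1.85 tcp [0.3873 0.3348 0.2462] jawyaw -103.8 q [ 62.8   5.  -19.6  -0.  -65.3  13.4] F [ 1.3 -0.   0.6] M [ 0.078 -0.166  0.036] w 0.0439
shift [ 0.307  0.68  -0.903] turn [0.693 0.    0.002]
```

>>> {"fn": "send_rows", "kwargs": {"plan": [[[0.06,0.14,-0.18],[0.14,0,0]],[[0.12,0.28,-0.36],[0.28,0,0]],[[0.18,0.42,-0.54],[0.42,0,0]],[[0.24,0.56,-0.74],[0.56,0,0]],[[0.307,0.68,-0.9],[0.69,0,0]]]}}

```text
time_s: 2.35
tcp_pos: [0.4952, 0.2022, 0.2001]
eef_rot: [-84.4, 89.9, 50.5]
contact_force: [0.5, 0.8, 0.2]
gripper_width: 0.0438
```

>>> {"fn": "send_rows", "kwargs": {"plan": [[[0,0,0],[0,0,0]],[[0,0,0],[0,0,0]],[[0,0,0],[0,0,0]],[[0,0,0],[0,0,0]],[[0,0,0],[0,0,0]]]}}

```text
time_s: 2.85
tcp_pos: [0.4949, 0.2031, 0.2005]
eef_rot: [-85.9, 89.8, 49.1]
contact_force: [-0.0, 0.2, 0.8]
gripper_width: 0.0437
```

Run:
```python
from h import *
np.set_printoptions(precision=4,suppress=True)
c=r.capture('wrist');save(c,'w1.png')
w=cloud(c);x,y,z=w[...,0],w[...,1],w[...,2]
near=np.hypot(x-.4945,y-.2035)<.06
for lo,hi,l in ((.075,.09,'hub'),(.036,.043,'stand'),(.044,.053,'disc')):
    m=near&(z>lo)&(z<hi);p=w[m]
    if len(p)>4:
        rc=cv2.minAreaRect(p[:,:2].astype(np.float32)*1000);print(l,len(p),p.mean(0),np.median(p[:,2]),rc,cv2.minEnclosingCircle(p[:,:2].astype(np.float32)*1000))
for f in r.find_in(c,'gear')[:3]:print(f['uv'],f['score'],pt(c,f['uv']))
plan([.4945,.2035,.07],-135)
```

```text
hub 973 [0.4951 0.2041 0.0819] 0.08210737281337271 ((494.47589111328125, 204.70970153808594), (21.09818458557129, 21.552467346191406), 51.58592224121094) ((494.5286865234375, 204.6634979248047), 11.103705406188965)
stand 6384 [0.4961 0.2031 0.0402] 0.04014666485981977 ((494.3098449707031, 204.93826293945312), (70.3982162475586, 70.5804443359375), 79.38539123535156) ((494.71905517578125, 204.55332946777344), 49.103355407714844)
disc 1763 [0.4976 0.2013 0.0481] 0.04810618870950245 ((494.50201416015625, 204.63064575195312), (45.438419342041016, 45.605384826660156), 54.34376907348633) ((494.3908386230469, 204.67169189453125), 23.20642852783203)
[216.9, 274.9] 0.91 [0.5233 0.2905 0.0342]
[437.3, 274.8] 0.79 [0.406  0.1726 0.0344]
[471.7, 48.4] 0.65 [0.5087 0.0477 0.0256]
t 2.95 tcp [0.495  0.2029 0.2004] jawyaw -135.0 q [ 43.3   9.3 -20.8  -0.  -59.7   1.7] F [0.6 0.6 0.5] M [ 0.053  0.007 -0.076] w 0.0438
shift [0.869 0.002 0.005] turn [-0.001  0.     0.004]
```

View pics/w1.png

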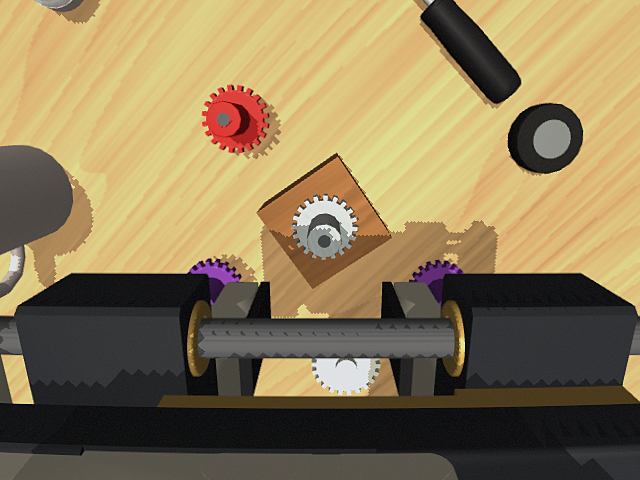

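The wrist view shows the steel gear in the block at (324,228). The red gear is at (235,118), and the purple gears at (215,270) and (437,275) are clear of the fingers. The refined gear centre is (0.4945, 0.2046) with the stand top at 0.040, so I descend.

>>> {"fn": "send_rows", "kwargs": {"plan": [[[0.22,0,0.01],[0,0,0]],[[0.44,-0.005,0.01],[0,0,0]],[[0.64,-0.005,0.01],[0,0,0]],[[0.8,-0.005,0.01],[0,0,0]],[[0.862,-0.005,0.01],[0,0,0]]]}}

```text
time_s: 3.45
tcp_pos: [0.4935, 0.2042, 0.0689]
eef_rot: [47.3, 89.9, -177.7]
contact_force: [0.3, -0.1, 0.5]
gripper_width: 0.0439
```

>>> {"fn": "send_rows", "kwargs": {"plan": [[[0,0,0],[0,0,0]],[[0,0,0],[0,0,0]],[[0,0,0],[0,0,0]],[[0,0,0],[0,0,0]],[[0,0,0],[0,0,0]]]}}

```text
time_s: 3.95
tcp_pos: [0.4938, 0.2045, 0.0698]
eef_rot: [-60.5, 89.9, 74.5]
contact_force: [0.9, 0.8, 0.1]
gripper_width: 0.0437
```

```bash
python3 -c "
from h import *
plan([.4945,.2046,.071],-135)"
```

```text
t 3.95 tcp [0.4938 0.2045 0.0698] jawyaw -135.0 q [ 43.5  18.  -29.6  -0.  -42.4   1.5] F [0.9 0.8 0.1] M [-0.014  0.007  0.046] w 0.0437
shift [-0.008 -0.004 -0.003] turn [-0.     0.001  0.001]
```

>>> {"fn": "send_rows", "kwargs": {"plan": [[[-0.007,-0.004,-0.003],[0,0,0]],[[-0.007,-0.004,-0.003],[0,0,0]],[[-0.007,-0.004,-0.003],[0,0,0]],[[-0.007,-0.004,-0.003],[0,0,0]],[[-0.007,-0.004,-0.003],[0,0,0]]], "jaw": -1, "force": 40}}

```text
time_s: 4.45
tcp_pos: [0.4947, 0.2046, 0.0709]
eef_rot: [-68.0, 89.9, 66.9]
contact_force: [-0.6, 0.1, 2.4]
gripper_width: 0.0215
```

>>> {"fn": "send_rows", "kwargs": {"plan": [[[0,0,0],[0,0,0]],[[-0.1,0,0],[0,0,0]],[[-0.3,0,0],[0,0,0]],[[-0.6,0,0],[0,0,0]],[[-0.9,0,0],[0,0,0]]]}}

```text
time_s: 4.95
tcp_pos: [0.4939, 0.204, 0.2067]
eef_rot: [58.8, 89.9, -166.2]
contact_force: [0.7, 1.6, -1.7]
gripper_width: 0.0212
```

Run:
```python
from h import *
np.set_printoptions(precision=4,suppress=True)
plan([.5315,-.2275,.21],-165)
S=r.capture('side');T=r.capture('top')
s,M,y=st();p=s['tcp_pos'];
a=proj(S,p-[0,0,.045]).astype(int);print(a)
k=S['color'][a[1]-50:a[1]+50,a[0]-50:a[0]+50]
b=proj(T,[.5315,-.2275,.105]).astype(int);k2=T['color'][b[1]-20:b[1]+20,b[0]-20:b[0]+20]
cv2.imwrite('pics/c2.png',cv2.cvtColor(np.hstack([cv2.resize(k,(400,400),interpolation=2),cv2.resize(k2,(400,400),interpolation=2)]),cv2.COLOR_RGB2BGR))
```

```text
t 4.95 tcp [0.4939 0.204  0.2067] jawyaw -135.0 q [ 43.4   9.1 -20.2  -0.  -60.8   1.6] F [ 0.7  1.6 -1.7] M [ 0.257 -0.231  0.025] w 0.0212
shift [-0.022  1.856 -2.212] turn [ 0.666  0.    -0.002]
[280 197]
```

View pics/c2.png

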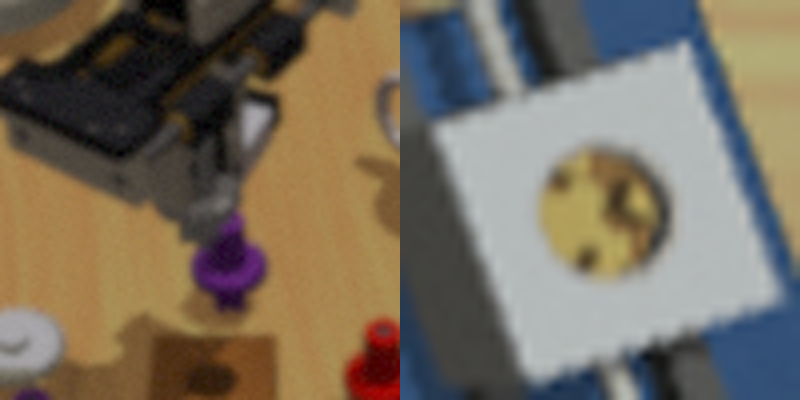

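The hole in the stand is empty and the grip width is 21 mm. The purple gear in the left crop at (230,265) should be the one standing on the table at side pixel (286,211). I'll check what the fingers hold with a larger view.

Run:
```python
from h import *
np.set_printoptions(precision=4,suppress=True)
S=r.capture('side');W=r.capture('wrist')
s,M,y=st();p=s['tcp_pos']
a=proj(S,p).astype(int);print(a,proj(S,p-[0,0,.03]),proj(S,p-[0,0,.056]))
k=S['color'][a[1]-75:a[1]+75,a[0]-70:a[0]+130]
cv2.imwrite('pics/c3.png',cv2.cvtColor(cv2.resize(k,(800,600),interpolation=2),cv2.COLOR_RGB2BGR))
w=cloud(S);d=np.linalg.norm(w-(p-[0,0,.03]),axis=-1);m=d<.04;q=w[m];print(m.sum(),q.min(0),q.max(0))
for f in r.find_in(S,'gear')[:5]:print(f['uv'],f['score'],pt(S,f['uv']))
```

```text
[278 183] [279.0607 194.9418] [279.7368 204.3252]
349 [0.4718 0.1778 0.1528] [0.522  0.216  0.2142]
[327.8, 241.5] 0.94 [0.5945 0.188  0.0351]
[287.5, 214.2] 0.89 [0.5194 0.2917 0.0354]
[240.1, 258.9] 0.76 [0.3975 0.1704 0.0388]
[284.0, 194.2] 0.74 [0.5035 0.1931 0.1874]
[392.6, 225.5] 0.46 [0.7474 0.1996 0.045 ]
```

View pics/c3.png

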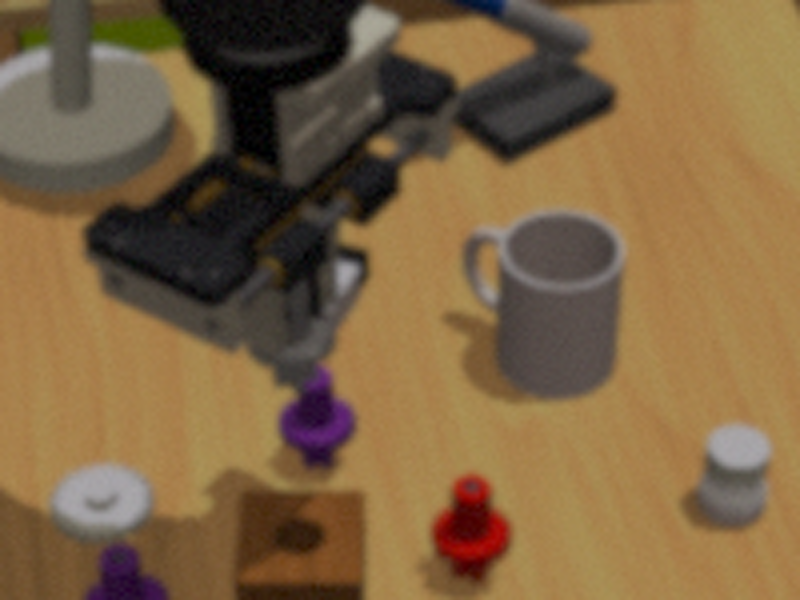

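The gear is held, with its disc at about crop (290,340) and stem at (295,370), and the stand is empty. I carry it toward the gearbox and stop short so the wrist camera can see the mouth.

>>> {"fn": "send_rows", "kwargs": {"plan": [[[-0.05,0.14,-0.14],[0,0,0]],[[-0.1,0.3,-0.3],[0,0,0]],[[-0.1,0.48,-0.46],[0,0,0]],[[-0.1,0.64,-0.62],[0,0,0]],[[-0.1,0.8,-0.78],[0,0,0]]]}}

```text
time_s: 5.7
tcp_pos: [0.4905, 0.0351, 0.2182]
eef_rot: [43.4, 89.8, 178.4]
contact_force: [-0.3, 0.3, -0.9]
gripper_width: 0.0214
```

>>> {"fn": "send_rows", "kwargs": {"plan": [[[0,0.2,-0.2],[0,0,0]],[[0,0.4,-0.4],[0,0,0]],[[0,0.6,-0.6],[0,0,0]],[[0,0.8,-0.8],[0,0,0]],[[0,0.95,-0.98],[0,0,0]]]}}

```text
time_s: 6.2
tcp_pos: [0.492, -0.1716, 0.2162]
eef_rot: [42.2, 89.6, 177.1]
contact_force: [0.5, 0.3, -1.2]
gripper_width: 0.0211
```

>>> {"fn": "send_rows", "kwargs": {"plan": [[[0,0,0],[0,0,0]],[[0,0,0],[0,0,0]],[[0,0,0],[0,0,0]],[[0,0,0],[0,0,0]],[[0,0,0],[0,0,0]]]}}

```text
time_s: 6.7
tcp_pos: [0.4921, -0.1707, 0.2162]
eef_rot: [41.5, 89.6, 176.5]
contact_force: [-0.3, 0.8, -1.1]
gripper_width: 0.0211
```

Run:
```python
from h import *
np.set_printoptions(precision=4,suppress=True)
plan([.5315,-.2275,.21],-135)
c=r.capture('wrist');save(c,'w2.png')
w=cloud(c);x,y,z=w[...,0],w[...,1],w[...,2]
m=(np.hypot(x-.5315,y+.2275)<.05)&(z>.1)&(z<.112);p=w[m];print('box',len(p),np.median(p[:,2]),cv2.minAreaRect(p[:,:2].astype(np.float32)*1000))
a=proj(c,[.5315,-.2275,.105]);print(a)
for t in ('socket','coupling_top','stem_tip'):
    for f in r.find_in(c,t)[:2]:print(t,f['uv'],f['score'],at_z(c,f['uv'],.105))
```

```text
t 6.7 tcp [ 0.4921 -0.1707  0.2162] jawyaw -135.0 q [  2.4   7.5 -20.8  -0.  -62.1  42.6] F [-0.3  0.8 -1.1] M [ 0.057 -0.025 -0.01 ] w 0.0211
shift [ 0.039  0.082 -0.454] turn [ 0.     0.007 -0.006]
box 6731 0.10514520169348157 ((531.680419921875, -227.67323303222656), (50.367618560791016, 50.31855010986328), 18.037696838378906)
[345.4827 124.5015]
socket [354.9, 125.8] 0.79 [ 0.5272 -0.2308  0.105 ]
coupling_top [342.4, 127.6] 0.58 [ 0.5315 -0.2251  0.105 ]
stem_tip [324.6, 280.7] 0.95 [ 0.4734 -0.1529  0.105 ]
```

View pics/w2.png

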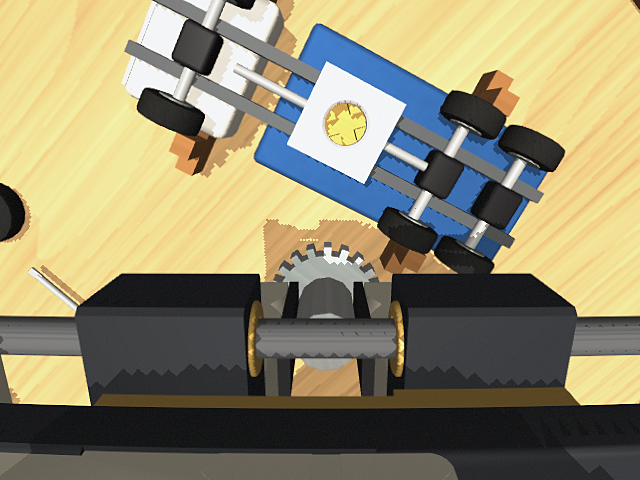

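The wrist view shows the gearbox top with the mouth and brass coupling at (346,123) and the held gear's disc at (326,265). Next I rectify the mouth to get its centre and slot angle, and check the held gear's centre against the TCP.

Run:
```python
from h import *
np.set_printoptions(precision=4,suppress=True)
c=r.capture('wrist');s,M,y=st()
def rect(z,cx,cy,h=.03,n=600):
    g=np.linspace(-h,h,n);X,Y=np.meshgrid(cx+g,cy-g)  # image right=+x, up=+y
    P=c['pose'];q=(np.stack([X,Y,np.full_like(X,z)],-1)-P[:3,3])@P[:3,:3];u=q[...,:2]/q[...,2:];u=u*(1+c['k1']*(u**2).sum(-1,keepdims=True))
    m=c['mtx'];return cv2.remap(c['color'],(u[...,0]*m[0,0]+m[0,2]).astype(np.float32),(u[...,1]*m[1,1]+m[1,2]).astype(np.float32),cv2.INTER_LINEAR)
A=rect(.105,.5317,-.2277)
hsv=cv2.cvtColor(A,cv2.COLOR_RGB2HSV);msk=((hsv[...,1]>60)).astype(np.uint8)
yy,xx=np.mgrid[:600,:600];msk[np.hypot(xx-300,yy-300)>160]=0
pts=np.argwhere(msk>0)[:,::-1].astype(np.float32)
ce,ra=cv2.minEnclosingCircle(pts);print('mouth px',ce,ra/10,'world',.5317+(ce[0]-299.5)*1e-4,-.2277-(ce[1]-299.5)*1e-4)
B=rect(.0965,.5317,-.2277,.015)
cv2.imwrite('pics/c4.png',cv2.cvtColor(np.hstack([cv2.resize(A,(390,390)),cv2.resize(B,(390,390))]),cv2.COLOR_RGB2BGR))
w=cloud(c);q=(w-s['tcp_pos'])@M   # tool coords
m=(q[...,0]>.019)&(q[...,0]<.026)&(np.hypot(q[...,1],q[...,2])<.035);p=q[m]
# outer disc points: fit circle r=23 on hull
hl=cv2.convexHull(p[:,1:].astype(np.float32))[:,0]
from scipy.optimize import least_squares
far=hl[np.hypot(hl[:,0],hl[:,1])>.02];o=least_squares(lambda k:np.hypot(far[:,0]-k[0],far[:,1]-k[1])-.023,[0,0],loss='soft_l1',f_scale=.0005)
print('disc',len(p),np.median(p[:,0]),p.min(0),p.max(0),len(far),'centre tool y,z',o.x,np.abs(o.fun).max())
```

```text
mouth px (301.77996826171875, 298.0151672363281) 11.828971862792969 world 0.5319279968261719 -0.22755151672363283
disc 2586 0.022855548503133434 [ 0.019  -0.0207 -0.0228] [0.026  0.0218 0.0002] 23 centre tool y,z [0.0005 0.0002] 0.0003171659784547143
```

View pics/c4.png

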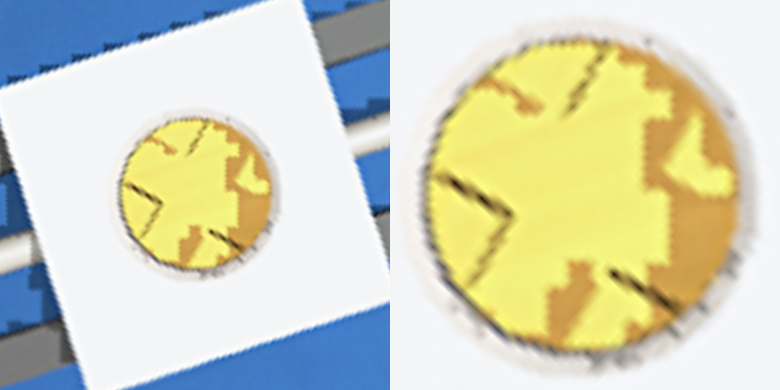

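The mouth is at (0.5319, -0.2276). The slot edges lie at about -30° and 60° in world. The held gear is within 0.5 mm of the TCP and its underside is 30.9 mm below. Move over the mouth.

```bash
python3 -c "
from h import *
plan([.5322,-.2273,.17],-135)"
```

```text
t 6.95 tcp [ 0.4921 -0.1712  0.2164] jawyaw -135.0 q [  2.4   7.5 -20.8  -0.  -62.1  42.6] F [-0.9 -0.3 -1.3] M [ 0.006 -0.001  0.03 ] w 0.0212
shift [ 0.307  0.074 -0.455] turn [-0.001  0.007 -0.006]
```

>>> {"fn": "send_rows", "kwargs": {"plan": [[[0.0,0.02,-0.15],[0,0.003,-0.003]],[[0.05,0.05,-0.3],[0,0.007,-0.006]],[[0.12,0.074,-0.43],[0,0.007,-0.006]],[[0.22,0.074,-0.455],[0,0.007,-0.006]],[[0.307,0.074,-0.455],[0,0.007,-0.006]]]}}

```text
time_s: 7.45
tcp_pos: [0.5323, -0.2278, 0.169]
eef_rot: [102.4, 90.0, -122.7]
contact_force: [-1.0, -0.2, -1.0]
gripper_width: 0.021
```

>>> {"fn": "send_rows", "kwargs": {"plan": [[[0,0,0],[0,0,0]],[[0,0,0],[0,0,0]],[[0,0,0],[0,0,0]],[[0,0,0],[0,0,0]],[[0,0,0],[0,0,0]]]}}

```text
time_s: 7.95
tcp_pos: [0.5325, -0.2276, 0.1697]
eef_rot: [-147.1, 89.9, -12.2]
contact_force: [-0.8, 0.3, -1.7]
gripper_width: 0.0212
```

```bash
python3 -c "
from h import *
plan([.5322,-.2273,.154],-135)"
```

```text
t 7.95 tcp [ 0.5325 -0.2276  0.1697] jawyaw -135.1 q [ -3.8  15.1 -17.7   0.  -57.2  48.7] F [-0.8  0.3 -1.7] M [ 0.011 -0.017  0.005] w 0.0212
shift [ 0.105 -0.     0.003] turn [-0.002 -0.001  0.001]
```

>>> {"fn": "send_rows", "kwargs": {"plan": [[[0.03,0,0.003],[0,0,0]],[[0.05,0,0.003],[0,0,0]],[[0.07,0,0.003],[0,0,0]],[[0.09,0,0.003],[0,0,0]],[[0.09,0,0.003],[0,0,0]]]}}

```text
time_s: 8.45
tcp_pos: [0.5319, -0.2273, 0.1556]
eef_rot: [-167.4, 90.0, -32.5]
contact_force: [0.1, 0.1, -1.6]
gripper_width: 0.0213
```

```bash
python3 -c "
from h import *
plan([.5322,-.2273,.150],-135)"
```

```text
t 8.45 tcp [ 0.5319 -0.2273  0.1556] jawyaw -135.1 q [ -3.8  15.8 -18.8   0.  -55.4  48.7] F [ 0.1  0.1 -1.6] M [-0.01   0.014  0.008] w 0.0213
shift [ 0.037 -0.001 -0.002] turn [-0.002 -0.     0.   ]
```

The stem entered the mouth without any side force. Now press lightly onto the coupling.

>>> {"fn": "send_rows", "kwargs": {"plan": [[[0.01,0,-0.002],[0,0,0]],[[0.02,0,-0.002],[0,0,0]],[[0.03,0,-0.002],[0,0,0]],[[0.038,0,-0.002],[0,0,0]],[[0.038,0,-0.002],[0,0,0]]]}}

```text
time_s: 8.95
tcp_pos: [0.5323, -0.2276, 0.1501]
eef_rot: [-165.1, 90.0, -30.2]
contact_force: [-0.5, 0.4, 3.9]
gripper_width: 0.0213
```

```bash
python3 -c "
from h import *
plan([.5322,-.2273,.150],-135)"
```

```text
t 8.95 tcp [ 0.5323 -0.2276  0.1501] jawyaw -135.1 q [ -3.8  16.2 -19.1   0.  -54.7  48.7] F [-0.5  0.4  3.9] M [0.037 0.305 0.02 ] w 0.0213
shift [ 0.001 -0.001  0.002] turn [-0.001 -0.001  0.   ]
```

>>> {"fn": "send_rows", "kwargs": {"plan": [[[0.001,0,0.002],[0.1,0,0]],[[0.001,0,0.002],[0.2,0,0]],[[0.001,0,0.002],[0.3,0,0]],[[0.001,0,0.002],[0.4,0,0]],[[0.001,0,0.002],[0.5,0,0]]]}}

```text
time_s: 9.45
tcp_pos: [0.5326, -0.2275, 0.1504]
eef_rot: [-130.9, 89.9, -18.7]
contact_force: [-0.2, -0.5, 2.9]
gripper_width: 0.0214
```

```bash
python3 -c "
from h import *
plan([.5322,-.2274,.150],-158)"
```

```text
t 9.45 tcp [ 0.5326 -0.2275  0.1504] jawyaw -157.7 q [ -3.8  16.1 -19.1   0.  -54.7  26. ] F [-0.2 -0.5  2.9] M [ 0.126 -0.073 -0.007] w 0.0214
shift [0.003 0.002 0.001] turn [ 0.006 -0.002  0.002]
```

>>> {"fn": "send_rows", "kwargs": {"plan": [[[0.005,0.002,0.001],[0.1,0,0]],[[0.005,0.002,0.001],[0.2,0,0]],[[0.005,0.002,0],[0.3,0,0]],[[0.005,0.002,0],[0.4,0,0]],[[0.005,0.002,0],[0.5,0,0]]]}}

```text
time_s: 9.95
tcp_pos: [0.532, -0.2275, 0.1493]
eef_rot: [-105.8, 89.9, -16.2]
contact_force: [-0.5, -0.2, -1.4]
gripper_width: 0.0211
```

```bash
python3 -c "
from h import *
plan([.5322,-.2274,.150],-180)"
```

```text
t 9.95 tcp [ 0.532  -0.2275  0.1493] jawyaw 179.6 q [ -3.8  16.2 -19.2   0.  -54.6   3.3] F [-0.5 -0.2 -1.4] M [0.012 0.237 0.075] w 0.0211
shift [-0.005 -0.001  0.   ] turn [-0.01  -0.     0.001]
```

The coupling meshed: the upward force vanished (2.9 to -1.4 N) and a moment of 0.075 N m appeared. I back off slightly in turn and push down.

>>> {"fn": "send_rows", "kwargs": {"plan": [[[0.0,0,0],[-0.07,0,0]],[[0.02,0,0],[-0.07,0,0]],[[0.04,0,0],[-0.07,0,0]],[[0.055,0,0],[-0.07,0,0]],[[0.07,0,0],[-0.07,0,0]]]}}

```text
time_s: 10.45
tcp_pos: [0.5318, -0.2274, 0.1386]
eef_rot: [-120.3, 90.0, -27.6]
contact_force: [-0.9, 0.2, 2.6]
gripper_width: 0.0208
```

```bash
python3 -c "
from h import *
plan([.5322,-.2274,.1359],-177)"
```

```text
t 10.45 tcp [ 0.5318 -0.2274  0.1386] jawyaw -177.3 q [ -3.8  16.8 -19.9   0.  -53.3   6.5] F [-0.9  0.2  2.6] M [0.435 0.583 0.009] w 0.0208
shift [ 0.018 -0.003  0.   ] turn [-0.007 -0.     0.001]
```

>>> {"fn": "send_rows", "kwargs": {"plan": [[[0.008,-0.002,0],[0,0,0]],[[0.013,-0.002,0],[0,0,0]],[[0.018,-0.002,0],[0,0,0]],[[0.022,-0.002,0],[0,0,0]],[[0.022,-0.002,0],[0,0,0]]]}}

```text
time_s: 10.95
tcp_pos: [0.5319, -0.2275, 0.136]
eef_rot: [-140.7, 90.0, -48.0]
contact_force: [-3.5, 1.5, 7.8]
gripper_width: 0.0212
```

```bash
python3 -c "
from h import *
plan([.5322,-.2274,.1359],-177)"
```

```text
t 10.95 tcp [ 0.5319 -0.2275  0.136 ] jawyaw -177.3 q [ -3.8  17.  -20.1   0.  -52.9   6.5] F [-3.5  1.5  7.8] M [0.782 1.563 0.012] w 0.0212
shift [ 0.    -0.002  0.001] turn [-0.007 -0.001  0.001]
```

>>> {"fn": "send_rows", "kwargs": {"plan": [[[0.003,-0.001,0],[0,0,0]],[[0.005,-0.001,0],[0,0,0]],[[0.007,-0.001,0],[0,0,0]],[[0.007,-0.001,0],[0,0,0]],[[0.007,-0.001,0],[0,0,0]]]}}

```text
time_s: 11.45
tcp_pos: [0.5319, -0.2275, 0.1359]
eef_rot: [-140.1, 89.9, -47.4]
contact_force: [-5.1, 2.3, 11.4]
gripper_width: 0.0212
```

Run:
```python
from h import *
np.set_printoptions(precision=4,suppress=True)
plan([.5322,-.2274,.1359],-177)
c=r.capture('wrist');S=r.capture('side')
s,M,y=st();w=cloud(c);q=(w-s['tcp_pos'])@M
m=(q[...,0]>.017)&(q[...,0]<.027)&(np.hypot(q[...,1],q[...,2])<.0225)&(np.hypot(q[...,1],q[...,2])>.013)&(q[...,2]<0);print('disc z',np.median(w[m][:,2]),m.sum())
m=(np.hypot(w[...,0]-.532,w[...,1]+.2275)<.033)&(np.hypot(w[...,0]-.532,w[...,1]+.2275)>.025)&(w[...,2]>.1)&(w[...,2]<.11);print('top z',np.median(w[m][:,2]),m.sum())
a=proj(S,[.532,-.2275,.115]).astype(int)
k1=cv2.resize(S['color'][a[1]-60:min(480,a[1]+60),a[0]-50:a[0]+50],(400,480),interpolation=2);k2=cv2.resize(c['color'][100:400,200:450],(400,480))
cv2.imwrite('pics/c5.png',cv2.cvtColor(np.hstack([k1,k2]),cv2.COLOR_RGB2BGR))
```

```text
t 11.45 tcp [ 0.5319 -0.2275  0.1359] jawyaw -177.3 q [ -3.8  17.  -20.1   0.  -52.9   6.4] F [-5.1  2.3 11.4] M [1.176 2.031 0.039] w 0.0212
shift [ 0.    -0.002  0.001] turn [-0.007 -0.001  0.001]
disc z 0.11300982876581364 1954
top z 0.1049730286810639 1671
```

View pics/c5.png

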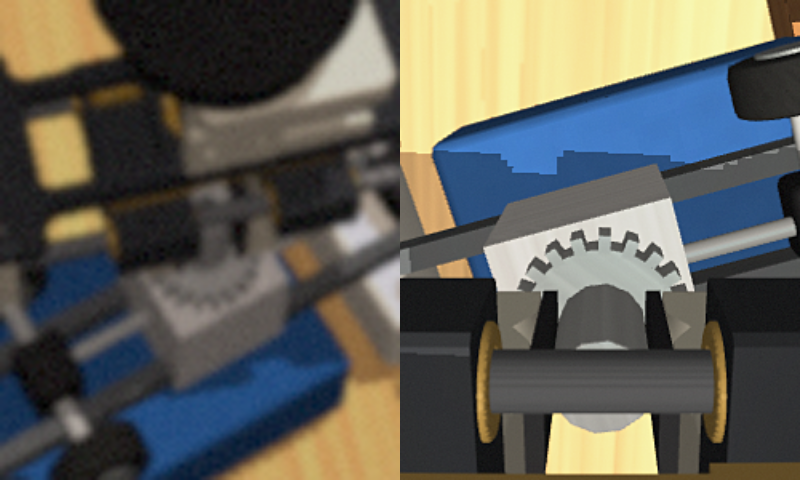

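The disc top is at 0.1130 and the gearbox top at 0.1050, exactly the 8 mm disc thickness. The right crop shows the disc flat on the gearbox top at (600,260). The net push is about 12.8 N, above the spring's 6.5 N, and the hub is still gripped. I hand in with this target held.

```bash
python3 -c "
from h import *
plan([.5319,-.2275,.1359],-177.3)
print(r.close_job())"
```

```text
t 11.55 tcp [ 0.5319 -0.2275  0.1359] jawyaw -177.3 q [ -3.8  17.  -20.1   0.1 -52.9   6.4] F [-5.4  2.9  9.9] M [ 1.192  1.938 -0.003] w 0.0212
shift [0. 0. 0.] turn [ 0.    -0.001  0.001]
the job is handed in; nothing more can be done
None
```

The gear is fitted in the gearbox, fully home, and I handed in with the gripper still holding its hub and pressing down. The job took about 11.6 s of the 48 s allowed.

I gripped the steel gear by its hub, lifted it from the stand and lowered the stem into the mouth. I then pressed lightly on the coupling (about 4–5 N net) and turned. The splines meshed within 45° of turning: the spring force vanished and a 0.075 N m turning resistance appeared. After backing off about 3° I pushed it home.

**Last checks:**
- **Seating:** the disc top measured 113.0 mm and the gearbox top 105.0 mm, a difference of exactly the disc's 8 mm thickness.
- **Push:** net downward push was about 11–13 N, against the spring's 6.5 N.
- **Grip:** the gripper opening was 21.2 mm, on a 22 mm hub.

One reading I did not expect was a sideways force of about 6 N while pressing. It grew along with the push, so I took it as friction and left it. No other check disagreed, and nothing else on the table was moved deliberately.

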